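# Swing out the folding peg and hang the blue tape roll on it

### The arm

A 6-joint arm with a two-finger parallel gripper is mounted at the origin on a cart in front of the work surface, level with it; the furniture and walls round the work are solid. World frame = base frame: x ahead of the robot, y to its left, z up, the work surface at z = 0. Lengths are in mm, angles in degrees, forces in N, time in s.
With the tool pointing down it reaches from about 350 to 850 mm from the base axis. Payload 8.1 kg.
Tool frame: the origin (TCP) lies between the finger pads; the fingertips stand 25 mm ahead of it and the grasp point (between the pads) lies 6 mm ahead of it (r.tcp_to_tips is the distance from the TCP to the fingertips, in mm); z points along the fingers, y is the line along which they close (so a half turn about z gives the same grasp; the last joint's range is limited). The gripper opens to 85 mm and grips with 20 to 120 N. Pads are 22 mm wide; open, the fingers measure 114 mm over their backs; the gripper's body (76 mm by 85 mm) begins 54 mm behind the grasp point. The pads swing forward as they close: fully open they stand 13 mm farther back than shut.
Start: joints at [64.492, 7.471, 85.268, -0, 87.261, -4.893], TCP at [211.231, 561.593, 222.192] pointing down, gripper open.
Joint ranges: [-169.43, 169.43], [-51.17, 129.36], [1.28, 143.12], [-76.62, 256.62], [0, 156.53], [-152.29, 152.29]. Speed limits (degrees/s): [136.94, 136.94, 159.86, 180, 180, 180].

### API

Orientations are given as [roll, pitch, yaw] about the fixed x, y, z axes, in that order (R = Rz(yaw) Ry(pitch) Rx(roll)).
In Python, from bench import r gives the robot as it stands.
- The arm moves only by the tool apply_moves, never from a script. Its arguments are lists of equal length, an entry for each row: "angular": the turn, a rotation vector about the world's x, y, z in units of 8 degrees (1.0 is 8 degrees), a list of three; "travel": the shift along the world's x, y, z in units of 40 mm (1.0 is 40 mm), a list of three; "jaw": the opening, from 0 (shut) to 1 (fully open). A call has 1 to 20 rows; each row shifts and turns the commanded pose from where the row before left it; what a row does not reach is not made up. A row lasts 1/8 s, in which the tool goes at most 62.5 mm and 10.7 degrees, less where a joint would pass 70% of its speed; a pose out of reach is approached as far as the arm can. A call is refused whole if a number of a shift passes 1 or a number of a turn 1, either way. A call with a gripper value outside its range is refused whole. The fingers move at their own pace and stop on an object; "force" is the grip in N (left out, the last holds). Time passes only in rows, so rows that do not move let the fingers close. It gives the time, the measured TCP pose, the force, the opening and the grip force at its end, in the units of the state.
- r.sense(): the state, without advancing time (a new reading comes with each control period).
- r.snapshot(name): name is "scene" or "top" or "wrist"; returns a dict with "color" (384x512x3 uint8, red, green, blue), "fx", "fy", "cx", "cy" (pixels), "distortion" ([k1, k2, p1, p2, k3] as OpenCV has them; the pictures are not rectified), "R" (3x3) and "t" (3): a world point X has camera coordinates R X + t; the wrist camera has in their place "mount" (4x4, takes a point from camera to tool coordinates, whose origin is the TCP and whose axes are the flange's). Camera axes: x right, y down, z forward; pixel columns grow to the right and rows downward; lengths in mm; the calibration is good to about 2 mm. A picture is of the moment at which its call begins: read the wrist's pose just before it. There is no depth.
- r.hand_in(): hands the job in; it is judged then, once.
The state is a dict: "time": time; "joint_pos": joint angles; "qd": joint speeds; "joint_efforts": joint torques, N m; "tool_pos": TCP position; "tcp_rot": TCP orientation; "ft_force": force on the tool from outside, world axes, zero at the start; "wrist_torque": the same for the moment, N m; "finger_gap": finger opening in mm; "grip_force": force on a finger pad.
Only numpy, scipy, OpenCV 4.12 (cv2) and the standard library are available. Lean on these libraries where they do the work, as an engineer would, in place of code of your own. Each camera call takes 0.05 s, during which the arm holds its last target. There are 200 camera calls.

### The job

With the fingers shut, push the folded peg on the blue panel out to its stop and press it there for a moment with about 8 N so that it seats; then take the blue tape roll from the rack and hang it on the peg by its hole, lowering it until you feel the peg carry it before you let go. The peg may sit a little high, low or crooked, so go by feel, never push or bear on the peg or panel with more than about 10 N, and leave the other two rolls standing in the rack.

Things in the scene. Friction and masses are not known exactly. Their poses are not given: they have to be found in the camera images.
- panel: Blue steel panel, fixed to the desk, 180 mm wide (y), 138 high, 6 thick, on a foot plate 90 x 180 x 8. Origin on the desk under it; +x points away from the robot's side, y left, z up. Board front face at x = +20 mm. The folding peg's adjustable bracket is part of it; its setting is not reported: the peg may sit up to 5 mm high or low, its whole swing turned up to 0.1 rad either way.
- peg_axis (a point): Point on the peg's upright hinge axis at the bar's nominal height (panel x 0, y +40, z 150 mm), axes as the panel's; it does not show the bracket's setting. Round bar 8 mm thick, level, above the panel's top edge, 110 mm from hinge axis to an upright 8 mm tip post with an 11 mm red ball, top 20 mm above the bar's centre line. Hinge sleeve 15 mm wide, up to 8 mm above that line.
- peg (a joint): Swing in rad: 0 = folded flat, bar along the panel's -y; grows as it swings toward the robot; rigid stop at 1.57, bar along the panel's -x (both turned by the bracket's unreported 0.1 rad at most, which this value leaves out). Hinge friction about 0.2 N m (2 N at the tip post); it stays where left. It starts at 0 to 0.3.
- tape_rack: Low plywood rack, fixed, 70 (x) x 244 (y) x 27 mm, origin under its centre. One groove along y, 29 mm wide, floor 8 mm and walls 27 mm above the desk, split into three places at y = -76, 0, +76 mm; in each a tape roll stands on its rim, axis along the rack's x. Which roll stands where varies.
- roll_blue_centre (a point): Centre of the blue tape roll: outer diameter 71 mm, width 24 mm (along its own x, the roll's axis), through hole 44 mm in diameter, so the ring is 13.5 mm thick from hole to rim; about 0.12 kg.
- roll_red_centre (a point): Centre of the red tape roll, same size; to be left alone.
- roll_white_centre (a point): Centre of the white tape roll, same size; to be left alone.
There are look-alikes about, which are no part of the job. Of the things that look like the part that bears roll_blue_centre, the smaller one is meant.

How it is judged (in metres and radians):
On the way, in this order (a step that is already met when the one before it is completed fails the run):
1. the peg is pressed against its stop with more than 4 N while the blue roll is still in the rack (value of joint peg above 1.54 rad and contact force between the fingers and panel above 4 N and distance of roll_blue_centre from where it was at the start of the episode below 0.02 m), for 0.2 s.
2. the blue roll, on the peg, bears on it while the fingers still hold the roll (x of roll_blue_centre in the frame of panel between -0.1 and -0.004 m and y of roll_blue_centre in the frame of panel between 0.01 and 0.07 m and z of roll_blue_centre in the frame of panel between 0.12 and 0.144 m and value of joint peg above 1.5 rad and angle between the x axis of roll_blue_centre and the x axis of panel, either way round below 0.4 rad and contact force between roll_blue and panel above 0.4 N and contact force between the fingers and roll_blue above 0.4 N), for 0.1 s.
At the end, for the whole second after the job is handed in: The peg is out (above 1.5 rad) and carries the blue roll, hanging at rest with the bar through its hole (roll centre 4-100 mm before the hinge axis, within 30 mm sideways, 120-144 mm high, axis within 0.4 rad of the panel's x); the red and white rolls are within 15 mm of their starts (x of roll_blue_centre in the frame of panel between -0.1 and -0.004 m and y of roll_blue_centre in the frame of panel between 0.01 and 0.07 m and z of roll_blue_centre in the frame of panel between 0.12 and 0.144 m and value of joint peg above 1.5 rad and angle between the x axis of roll_blue_centre and the x axis of panel, either way round below 0.4 rad and contact force between roll_blue and panel above 0.4 N and linear speed of roll_blue below 0.03 m/s and distance of each of roll_red_centre, roll_white_centre from where it was at the start of the episode below 0.015 m); the robot touches nothing.
It fails at once if the robot pushes on the panel or peg with more than 15 N (contact force between any of the fingers, the arm and panel above 15 N).
It fails at once if the blue roll is pressed on the peg or panel with more than 12 N (contact force between roll_blue and panel above 12 N).
It fails at once if the red or the white roll is taken from its place (distance of any of roll_red_centre, roll_white_centre from where it was at the start of the episode above 0.03 m).
It also fails if it takes over 70 s, if anything falls off the work surface, if the arm or the gripper's body presses on something with over 40 N, if the wrist force passes 120 N, or if a joint passes its speed limit or range.

## Working session

There is one attempt and no reset: what is moved stays moved. The work goes in short steps, Python scripts to look and compute and a tool call to move; the robot and the scene stay as the last step left them, time stands still between calls to the robot, and variables do not carry over. Pictures are saved under pics/ and viewed, at most 10 in all, crops included, and the job is handed in when it is done.

Besides the shell and the picture viewer there is one more tool, called after "Call:" by a JSON object that holds its "api" and its "payload". apply_moves: Moves the arm, as the interface text tells. Its arguments: {"type":"object","properties":{"angular":{"type":"array"},"travel":{"type":"array"},"jaw":{"type":"array"},"force":{"type":"number"}},"required":["angular","travel","jaw"]}

```bash
ls; mkdir -p pics; python3 - <<'E'
from bench import r
import cv2,numpy as np,pickle
s=r.sense();print(s['tool_pos'],s['tcp_rot'],s['time'],s['ft_force'],s['finger_gap'])
d={}
for n in ['scene','top','wrist']:
    p=r.snapshot(n);d[n]=p;print(n,p['fx'],p['fy'],p['cx'],p['cy'],p['distortion'],p.get('R'),p.get('t'),p.get('mount'))
pickle.dump(d,open('p0.pkl','wb'))
a=np.hstack([cv2.resize(d[n]['color'],None,fx=.78,fy=.78,interpolation=3) for n in ['scene','top']])
cv2.imwrite('pics/a.png',a[...,::-1])
E
```

```text
pics
[210.97110956 561.07002881 221.14831311] [-1.79894972e+02 -8.64866755e-03  1.59385162e+02] 0.0 [ 0.81908199 -0.07436098  0.19127583] 85.42647434758062
scene 387.43881971696123 387.43881971696123 249.53565638778372 191.80346081493389 [-0.01829609  0.          0.          0.          0.        ] [[ 0.90928656 -0.41603356 -0.01067879]
 [-0.24712585 -0.51911888 -0.81819583]
 [ 0.33485336  0.74661347 -0.57484046]] [-466.93520995  285.38994851  663.68417672] None
top 389.8963437911295 389.8963437911295 257.8115141133966 181.9558495062633 [-0.00818118  0.          0.          0.          0.        ] [[ 0.01464572 -0.99928932  0.03473268]
 [-0.98877171 -0.01964044 -0.14813763]
 [ 0.14871452 -0.0321731  -0.98835666]] [ 74.74542038 577.83727581 912.51598858] None
wrist 303.2544995946413 303.2544995946413 255.89358936642537 190.69517907963618 [0.00054208 0.         0.         0.         0.        ] None None [[ 6.26637761e-04 -9.49125439e-01 -3.14897617e-01  8.14040945e+01]
 [ 9.99999746e-01  4.88225824e-04  5.18422636e-04  5.03971018e-01]
 [-3.38306964e-04 -3.14897862e-01  9.49125504e-01 -1.51536624e+02]
 [ 0.00000000e+00  0.00000000e+00  0.00000000e+00  1.00000000e+00]]
```

View pics/a.png

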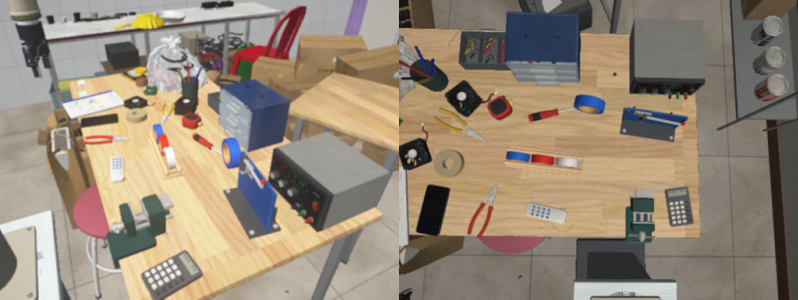

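The combined view shows the panel (top crop at 655,122), the rack with blue, red and white rolls (543,160), and a second, larger blue roll (588,103). Next I'll take closer crops.

```bash
python3 - <<'E'
import cv2,numpy as np,pickle
d=pickle.load(open('p0.pkl','rb'))
t=d['top']['color'][100:230,120:390]; s=d['scene']['color'][140:310,170:390]
a=cv2.resize(t,(800,385),interpolation=2);cv2.imwrite('pics/b.png',a[...,::-1])
cv2.imwrite('pics/c.png',cv2.resize(s,(776,600),interpolation=2)[...,::-1])
E
```

```text
(no output)
```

View pics/b.png

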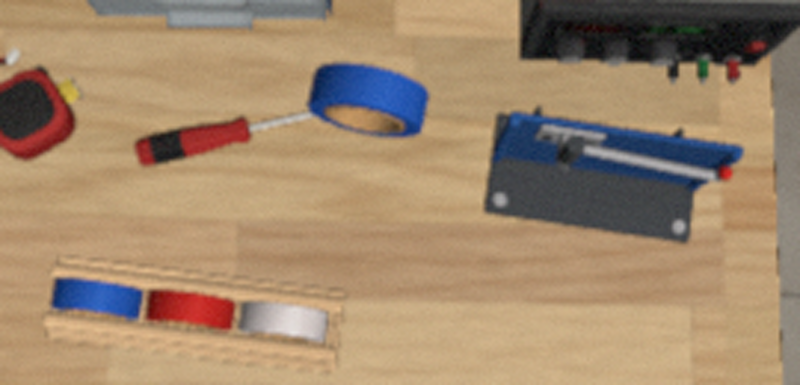

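View pics/c.png

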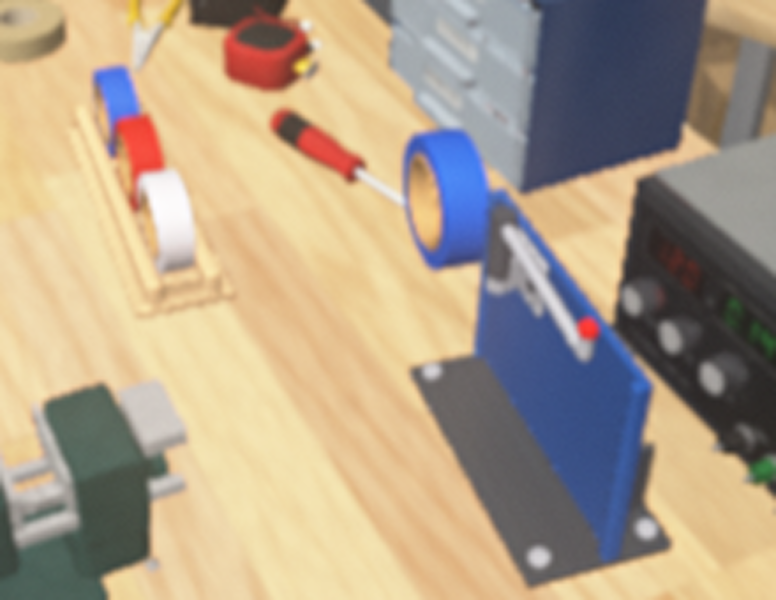

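Top crop: rack blue roll at (97,298), with red and white beside it. A larger blue roll stands at (368,98). The panel's peg runs from its hinge at (570,150) to the red ball at (726,172). Both blue candidates, full top px: rack (153,201), big (244,133). I choose the smaller one in the rack.

```bash
cat > h.py <<'E'
import cv2,numpy as np,pickle
def ray(p,px):
    K=np.array([[p['fx'],0,p['cx']],[0,p['fy'],p['cy']],[0,0,1]])
    u=cv2.undistortPoints(np.array([[px]],float),K,np.array(p['distortion']))[0,0]
    v=np.array([u[0],u[1],1.]); R=np.array(p['R']);t=np.array(p['t'])
    return -R.T@t, R.T@v
def onz(p,px,z):
    o,v=ray(p,px); return o+v*(z-o[2])/v[2]
def tri(L):
    A=0;b=0;
    for p,px in L:
        o,v=ray(p,px);v=v/np.linalg.norm(v);M=np.eye(3)-np.outer(v,v);A=A+M;b=b+M@o
    X=np.linalg.solve(A,b)
    return X,[np.linalg.norm((np.eye(3)-np.outer(v,v)/(v@v))@(X-o)) for o,v in (ray(p,q) for p,q in L)]
def wristpose(p,s):
    from scipy.spatial.transform import Rotation as Ro
    T=np.eye(4);T[:3,:3]=Ro.from_euler('xyz',s['tcp_rot'],degrees=True).as_matrix();T[:3,3]=s['tool_pos']
    M=np.linalg.inv(T@np.array(p['mount']));p['R']=M[:3,:3];p['t']=M[:3,3];return p
def mask(img,col):
    h=cv2.cvtColor(img,cv2.COLOR_RGB2HSV).astype(int);H,S,V=h[...,0],h[...,1],h[...,2]
    if col=='red': m=((H<6)|(H>173))&(S>150)&(V>80)
    if col=='blue': m=(H>100)&(H<125)&(S>150)&(V>70)
    return m.astype(np.uint8)
def blobs(m,amin=8):
    n,l,st,c=cv2.connectedComponentsWithStats(m)
    return [(st[i].tolist(),c[i].round(2).tolist()) for i in range(1,n) if st[i,4]>=amin]
E
python3 - <<'E'
from h import *
np.set_printoptions(precision=1,suppress=True)
d=pickle.load(open('p0.pkl','rb'));T,S=d['top'],d['scene']
for n in('top','scene'):
  for c in('red','blue'): print(n,c,blobs(mask(d[n]['color'],c)))
tb=lambda x,y:(120+x/2.963-.3,100+y/2.963-.3); sc=lambda x,y:(170+x/3.527-.3,140+y/3.527-.3)
print('ball',tri([(T,tb(726,172)),(S,sc(588,328))]))
print('hinge?',tri([(T,tb(582,150)),(S,sc(508,232))]))
print('foot FL',onz(T,tb(487,211),8),onz(S,sc(413,371),8));print('foot FR',onz(T,tb(690,241),8),onz(S,sc(532,583),8))
print('board top R',onz(T,tb(742,155),138),onz(S,sc(646,384),138));print('board top L',onz(T,tb(513,115),138),onz(S,sc(497,192),138))
for nm,z,q in [('rFL',27,(46,318)),('rBL',27,(58,260)),('rFR',27,(334,347)),('rBR',27,(343,294))]: print(nm,onz(T,tb(*q),z))
print('blue top',onz(T,tb(97,285),79),onz(T,tb(97,298),60))
E
```

```text
top red [([107, 59, 10, 12, 26], [111.42, 63.85]), ([130, 61, 5, 6, 11], [131.73, 63.27]), ([130, 69, 4, 5, 10], [131.8, 71.1]), ([0, 78, 39, 21, 121], [19.73, 88.77]), ([374, 114, 4, 3, 11], [375.36, 114.91]), ([366, 121, 3, 5, 15], [367.0, 123.0]), ([114, 124, 31, 30, 325], [130.38, 139.9]), ([181, 140, 23, 13, 174], [191.48, 145.76]), ([166, 147, 6, 9, 38], [168.45, 150.89]), ([363, 156, 4, 5, 15], [364.47, 157.87]), ([170, 198, 29, 13, 275], [184.02, 203.77]), ([88, 261, 23, 40, 165], [97.19, 279.64]), ([100, 265, 20, 41, 164], [110.95, 284.83])]
top blue [([145, 57, 5, 8, 12], [147.0, 60.58]), ([21, 60, 24, 38, 181], [35.48, 82.09]), ([225, 122, 39, 24, 516], [244.74, 130.91]), ([287, 139, 83, 17, 510], [324.84, 148.16]), ([314, 153, 39, 9, 94], [331.37, 157.06]), ([138, 195, 29, 12, 253], [152.35, 199.96])]
scene red [([296, 9, 95, 87, 1957], [348.31, 54.13]), ([261, 68, 11, 8, 33], [266.64, 72.73]), ([274, 68, 3, 6, 17], [274.94, 70.65]), ([240, 84, 2, 9, 15], [240.53, 87.8]), ([241, 98, 2, 7, 12], [241.5, 101.0]), ([234, 147, 23, 18, 223], [243.81, 156.88]), ([203, 173, 13, 1
[... 382 characters left out ...]
[286, 177, 23, 38, 418], [299.34, 193.16]), ([327, 215, 11, 14, 25], [332.36, 222.96]), ([335, 233, 19, 53, 335], [345.46, 254.59])]
ball (array([ 615.3, -142.1,  166.8]), [np.float64(0.05065903816820787), np.float64(0.05065903816810185)])
hinge? (array([634.4, -40. , 149.4]), [np.float64(1.0888883190145775), np.float64(1.0888883190144398)])
foot FL [611.4  17.    8. ] [612.8  14.4   8. ]
foot FR [ 588.7 -159.     8. ] [ 589.6 -159.5    8. ]
board top R [ 635.1 -163.7  138. ] [ 639.2 -163.3  138. ]
board top L [662.   10.7 138. ] [659.9   8.7 138. ]
rFL [511.  382.2  27. ]
rBL [559.3 375.3  27. ]
rFR [491.2 145.1  27. ]
rBR [535.3 138.7  27. ]
blue top [533.4 329.8  79. ] [525.  333.7  60. ]
```

Before moving, the ball triangulates to (615,-142,167). That implies a bar height of about 152 and a hinge-to-ball reach of about 109, which fits the given sizes. Rack length is about 238 against 244. I'll fly to a look-point over the peg with the fingers shut.

Call:
{"api": "apply_moves", "payload": {"angular": [[0, 0, 0.75], [0, 0, 0.75], [0, 0, 0], [0, 0, 0], [0, 0, 0], [0, 0, 0], [0, 0, 0], [0, 0, 0], [0, 0, 0], [0, 0, 0], [0, 0, 0], [0, 0, 0], [0, 0, 0], [0, 0, 0], [0, 0, 0], [0, 0, 0], [0, 0, 0], [0, 0, 0], [0, 0, 0]], "travel": [[0.53, -0.97, 0.12], [0.53, -0.97, 0.12], [0.53, -0.97, 0.12], [0.53, -0.97, 0.12], [0.53, -0.97, 0.12], [0.53, -0.97, 0.12], [0.53, -0.97, 0.12], [0.53, -0.97, 0.12], [0.53, -0.97, 0.12], [0.53, -0.97, 0.12], [0.53, -0.97, 0.12], [0.53, -0.97, 0.12], [0.53, -0.97, 0.12], [0.53, -0.97, 0.12], [0.53, -0.97, 0.12], [0.53, -0.97, 0.12], [0.53, -0.97, 0.12], [0, 0, 0], [0, 0, 0]], "jaw": [0, 0, 0, 0, 0, 0, 0, 0, 0, 0, 0, 0, 0, 0, 0, 0, 0, 0, 0], "force": 40}}

```text
time: 2.52
tool_pos: [571.3, -97.7, 303.2]
tcp_rot: [180.0, -0.1, 171.4]
ft_force: [-0.0, -0.3, -0.1]
finger_gap: 0.0
grip_force: 0.0
```

```bash
cat > w.py <<'E'
from bench import r
from h import *
import sys
np.set_printoptions(precision=2,suppress=True)
def snap(tag,names=('wrist',)):
    d={}
    for n in names:
        s=r.sense();p=r.snapshot(n)
        if n=='wrist': wristpose(p,s)
        d[n]=p
    pickle.dump(d,open(tag+'.pkl','wb'));print(s['time'],s['tool_pos'],s['tcp_rot'],s['ft_force'],s['finger_gap'],s['grip_force'],r.tcp_to_tips)
    return d
E
python3 - <<'E'
from w import *
d=snap('w1');im=d['wrist']['color']
print(blobs(mask(im,'red')),blobs(mask(im,'blue'),30))
cv2.imwrite('pics/d.png',cv2.resize(im,(800,600),interpolation=2)[...,::-1])
D=pickle.load(open('p0.pkl','rb'))
print('box',tri([(D['top'],(301,102.6)),(D['scene'],(351.5,191.6))]))
E
```

```text
2.525 [571.28 -97.72 303.2 ] [179.97  -0.07 171.36] [-0.02 -0.35 -0.15] 0.030519977722609847 0.0 25.0
[([505, 60, 7, 21, 105], [508.74, 71.07]), ([473, 165, 39, 27, 534], [493.98, 178.47]), ([215, 218, 10, 10, 78], [219.91, 222.45]), ([64, 242, 12, 7, 31], [69.9, 245.19]), ([55, 251, 11, 5, 19], [60.16, 252.68]), ([209, 257, 7, 10, 56], [211.95, 261.88]), ([202, 279, 8, 9, 51], [205.41, 283.29]), ([494, 313, 5, 5, 9], [496.33, 315.0])] [([208, 191, 154, 46, 3992], [281.47, 214.29]), ([381, 194, 78, 46, 2093], [419.39, 220.26]), ([497, 319, 15, 63, 536], [505.62, 349.93])]
box (array([751.19,  -9.77, 128.29]), [np.float64(1.020026353823879), np.float64(1.020026353823683)])
```

View pics/d.png

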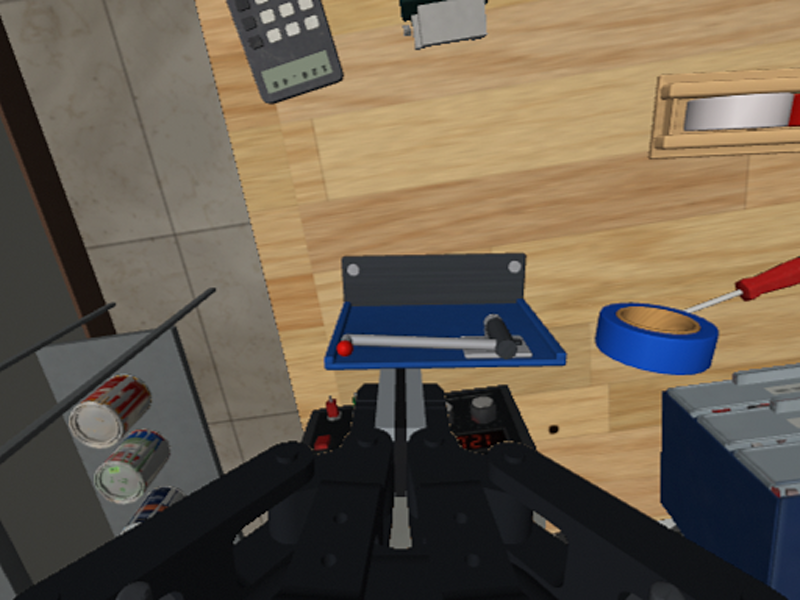

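The wrist picture shows the red ball at (344,347), the hinge sleeve at about (506,345) and the bar between them. The board's top edge runs (327,365)–(563,362), and the box is behind it. The box top is about z=128 and x=751, well clear.

```bash
python3 - <<'E'
from w import *
W=pickle.load(open('w1.pkl','rb'))['wrist'];D=pickle.load(open('p0.pkl','rb'));T,S=D['top'],D['scene']
v=lambda x,y:(x/1.5625-.2,y/1.5625-.2)
b=tri([(T,(364.5,157.9)),(S,(336.1,232.9)),(W,(219.9,222.45))]);print('ball',b, tri([(T,(364.5,157.9)),(W,(219.9,222.45))])[0])
print('sleeve top',onz(W,v(506,346),160))
p1,p2=onz(W,v(370,341),152),onz(W,v(460,344),152);print('bar',p1,p2,np.degrees(np.arctan2(*(p2-p1)[:2])))
print('board top back R,L',onz(W,v(327,367),138),onz(W,v(564,364),138)); 
print('foot FL FR',onz(W,v(526,254),8),onz(W,v(343,258),8))
E
```

```text
ball (array([ 614.87, -141.56,  166.  ]), [np.float64(0.30073433770447766), np.float64(0.2692494931784092), np.float64(0.5484179646401134)]) [ 615.13 -141.84  164.74]
sleeve top [632.   -33.51 160.  ]
bar [ 617.91 -125.1   152.  ] [629.52 -63.62 152.  ] 10.692496794321144
board top back R,L [ 639.58 -161.93  138.  ] [663.39  11.51 138.  ]
foot FL FR [610.98  19.84   8.  ] [ 588.46 -155.23    8.  ]
```

Call:
{"api": "apply_moves", "payload": {"angular": [[0, 0, 0], [0, 0, 0], [0, 0, 0], [0, 0, 0], [0, 0, 0], [0, 0, 0], [0, 0, 0], [0, 0, 0]], "travel": [[0.9, -0.29, 0], [0.9, -0.29, 0], [0, 0, -0.84], [0, 0, -0.84], [0, 0, -0.84], [0, 0, -0.84], [0, 0, 0], [0, 0, 0]], "jaw": [0, 0, 0, 0, 0, 0, 0, 0]}}

```text
time: 3.58
tool_pos: [644.2, -120.6, 171.2]
tcp_rot: [-180.0, 0.1, 171.4]
ft_force: [-0.2, 1.2, -0.1]
finger_gap: 0.0
grip_force: 0.0
```

```bash
python3 - <<'E'
import numpy as np
H=np.array([631.5,-33]);
def c(f,d=15):
    f=np.radians(f);return H+85*np.array([-np.sin(f),-np.cos(f)])+d*np.array([np.cos(f),-np.sin(f)])
p=np.array([643.3,-120.9])
fs=[8.7,11.7]+[11.7+4.8*i for i in range(1,15)]
f0=8.7
for f in fs:
    q=c(f);print(round(f,1),((q-p)/40).round(3),round(-(f-f0)/8,3),q.round(1));p=q;f0=f
E
```

```text
8.7 [-0.246  0.04 ] -0.0 [ 633.5 -119.3]
11.7 [-0.113  0.   ] -0.375 [ 629.  -119.3]
16.5 [-0.18   0.013] -0.6 [ 621.7 -118.8]
21.3 [-0.179  0.028] -0.6 [ 614.6 -117.6]
26.1 [-0.176  0.043] -0.6 [ 607.6 -115.9]
30.9 [-0.171  0.057] -0.6 [ 600.7 -113.6]
35.7 [-0.166  0.071] -0.6 [ 594.1 -110.8]
40.5 [-0.159  0.085] -0.6 [ 587.7 -107.4]
45.3 [-0.152  0.098] -0.6 [ 581.6 -103.5]
50.1 [-0.143  0.11 ] -0.6 [575.9 -99. ]
54.9 [-0.133  0.122] -0.6 [570.6 -94.1]
59.7 [-0.123  0.133] -0.6 [565.7 -88.8]
64.5 [-0.111  0.143] -0.6 [561.2 -83.1]
69.3 [-0.099  0.151] -0.6 [557.3 -77.1]
74.1 [-0.086  0.159] -0.6 [553.9 -70.7]
78.9 [-0.072  0.166] -0.6 [551.  -64.1]
```

Call:
{"api": "apply_moves", "payload": {"angular": [[0, 0, 0], [0, 0, 0], [0, 0, -0.38], [0, 0, -0.6], [0, 0, -0.6], [0, 0, -0.6], [0, 0, -0.6], [0, 0, -0.6], [0, 0, 0]], "travel": [[0, 0, -0.05], [-0.25, 0.04, 0], [-0.11, 0, 0], [-0.18, 0.013, 0], [-0.18, 0.028, 0], [-0.175, 0.043, 0], [-0.17, 0.057, 0], [-0.165, 0.07, 0], [0, 0, 0]], "jaw": [0, 0, 0, 0, 0, 0, 0, 0, 0]}}

```text
time: 4.7
tool_pos: [594.0, -111.1, 168.1]
tcp_rot: [180.0, 0.0, 144.4]
ft_force: [-0.8, 0.4, 0.3]
finger_gap: 0.2
grip_force: 0.0
```

```bash
python3 - <<'E'
from w import *
d=snap('w2',('scene','top','wrist'))
for n in d: print(n,[b for b in blobs(mask(d[n]['color'],'red'),6) if b[0][4]<130])
E
```

```text
4.8 [ 594.51 -111.26  167.96] [179.98   0.05 144.46] [ 0.06  0.01 -0.1 ] -0.0605647364438028 0.0 25.0
scene [([366, 37, 16, 39, 111], [371.99, 55.71]), ([371, 41, 3, 6, 12], [371.83, 43.0]), ([296, 67, 8, 29, 116], [300.02, 83.3]), ([261, 68, 11, 8, 34], [266.26, 72.88]), ([274, 68, 3, 6, 16], [274.88, 70.5]), ([240, 84, 2, 9, 15], [240.53, 87.8]), ([241, 98, 2, 7, 12], [241.5, 101.0]), ([247, 172, 4, 5, 10], [248.3, 173.8]), ([110, 174, 34, 4, 81], [127.33, 175.28]), ([254, 176, 18, 15, 114], [262.3, 182.4]), ([106, 179, 37, 6, 90], [123.9, 182.11]), ([334, 231, 5, 5, 21], [336.14, 232.86]), ([400, 259, 7, 11, 56], [402.88, 264.0]), ([391, 280, 8, 6, 36], [394.83, 282.22])]
top [([107, 59, 10, 12, 25], [111.36, 64.0]), ([130, 61, 5, 6, 9], [131.56, 63.44]), ([130, 69, 4, 5, 10], [131.8, 71.1]), ([130, 77, 3, 4, 6], [131.0, 78.5]), ([0, 78, 40, 21, 122], [19.92, 88.86]), ([366, 121, 2, 4, 8], [366.5, 122.5]), ([166, 147, 7, 9, 42], [168.6, 151.07])]
wrist [([416, 292, 4, 4, 10], [417.9, 293.3]), ([404, 295, 4, 3, 6], [405.67, 296.17]), ([407, 296, 6, 8, 19], [409.89, 299.79]), ([420, 297, 5, 5, 12], [422.17, 299.08]), ([388, 303, 11, 9, 30], [391.9, 306.3]), ([406, 305, 4, 5, 14], [407.36, 307.14]), ([398, 309, 4, 5, 13], [399.69, 310.77]), ([411, 308, 5, 2, 7], [412.86, 308.43]), ([391, 313, 4, 4, 10], [392.3, 314.6]), ([396, 316, 5, 3, 9], [397.44, 316.56])]
```

```bash
python3 - <<'E'
from h import *
d=pickle.load(open('w2.pkl','rb'))
a=cv2.resize(d['wrist']['color'][100:384,60:440],(495,370),interpolation=2);b=cv2.resize(d['scene']['color'][150:300,280:400],(296,370),interpolation=2)
cv2.imwrite('pics/e.png',np.hstack([a,b])[...,::-1])
E
```

```text
(no output)
```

View pics/e.png

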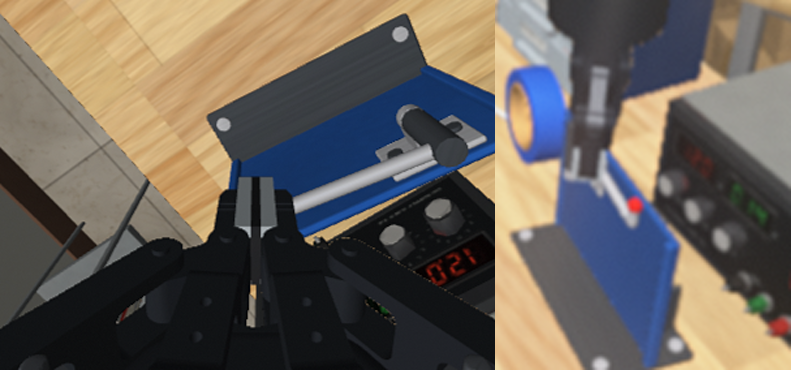

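The picture shows the shut fingers in front of the bar and the peg unmoved, with the ball still at scene px (336,233). So the tips apparently passed over the bar. I'll check the real tip height in the scene view.

```bash
python3 - <<'E'
from w import *
d=pickle.load(open('w2.pkl','rb'));S=d['scene'];W=d['wrist']
def proj(p,X):
    c=np.array(p['R'])@X+p['t'];return (p['fx']*c[0]/c[2]+p['cx'],p['fy']*c[1]/c[2]+p['cy'])
t=np.array([594.5,-111.3,168.])
for dz in(0,-10,-15,-20,-25): print(dz,np.round(proj(S,t+[0,0,dz]),1),np.round(proj(W,t+[0,0,dz]),1))
E
python3 - <<'E'
from h import *
d=pickle.load(open('w2.pkl','rb'))
g=cv2.cvtColor(d['scene']['color'],cv2.COLOR_RGB2GRAY)
print(g[210:236,308:330])
E
```

```text
0 [316.5 225.2] [255.  243.8]
-10 [316.  229.5] [255.1 235.7]
-15 [315.8 231.6] [255.1 231.9]
-20 [315.6 233.7] [255.1 228.3]
-25 [315.3 235.8] [255.1 224.9]
[[ 90  89  91 110 140 141 107  76  71  69  69  68  65  64  77  92  89  85
  129 194 217 219]
 [ 90  90  94 124 165 163 118  79  71  71  71  69  66  70 100 138 139 115
  130 183 212 218]
 [ 90  91  96 129 170 168 120  78  70  72  71  67  66  74 115 161 164 131
  120 161 199 214]
 [ 91  90 100 131 170 166 116  75  70  70  72  69  66  77 121 168 168 127
  110 134 173 200]
 [ 92  90 100 133 170 162 110  74  70  71  69  69  67  82 130 172 170 128
  102 112 138 174]
 [ 90  90 106 140 168 154 104  73  69  71  70  68  67  91 140 176 173 132
   99  99 112 141]
 [ 89  91 110 148 170 148  99  72  70  71  69  68  66  95 148 175 168 126
   93  93 102 117]
 [ 95  96 113 151 170 145  98  71  69  71  69  67  66  99 151 176 160 119
   87  86  94 105]
 [120 116 122 156 169 139  93  70  69  70  70  66  69 106 159 178 165 121
   87  81  88  96]
 [146 150 149 166 169 130  85  67  67  69  68  64  70 112 165 185 178 139
   96  81  83  90]
 [160 174 17
[... 776 characters left out ...]
7  86  98 133 158 144 105 114
  162 201 216 207]
 [ 92  91  90  90  91  89  89  89  87  87  86  84  87 106 125 116  91  92
  131 180 211 217]
 [ 93  90  91  90  90  90  90  90  87  87  86  85  85  87  94  90  82  82
  104 151 196 215]
 [ 91  91  91  90  90  88  89  88  87  87  86  85  85  83  85  83  81  80
   87 124 173 207]
 [ 91  91  91  90  90  88  89  88  86  88  84  85  84  85  85  83  83  79
   82 101 140 186]
 [ 91  89  89  90  89  87  87  88  86  86  86  85  86  83  84  84  83  81
   79  85 109 156]
 [ 92  90  90  88  90  88  88  88  87  86  86  85  84  84  83  82  82  82
   80  81  88 125]
 [ 90  90  89  89  87  88  87  87  87  86  84  86  85  84  84  83  83  81
   82  80  80 102]]
```

```bash
python3 - <<'E'
from w import *
d=pickle.load(open('w2.pkl','rb'));S=d['scene'];W=d['wrist'];T=d['top']
print(tri([(S,(316,222)),(W,(255.5,236))]))
a=cv2.resize(S['color'][180:250,285:355],(560,560),interpolation=2)
b=cv2.resize(W['color'][190:310,210:300],(420,560),interpolation=2)
c=np.hstack([a,b]);c=cv2.resize(c,(800,457));cv2.imwrite('pics/f.png',c[...,::-1])
E
```

```text
(array([ 592.07, -108.09,  171.97]), [np.float64(2.8546338620006098), np.float64(2.8546338620005183)])
```

View pics/f.png

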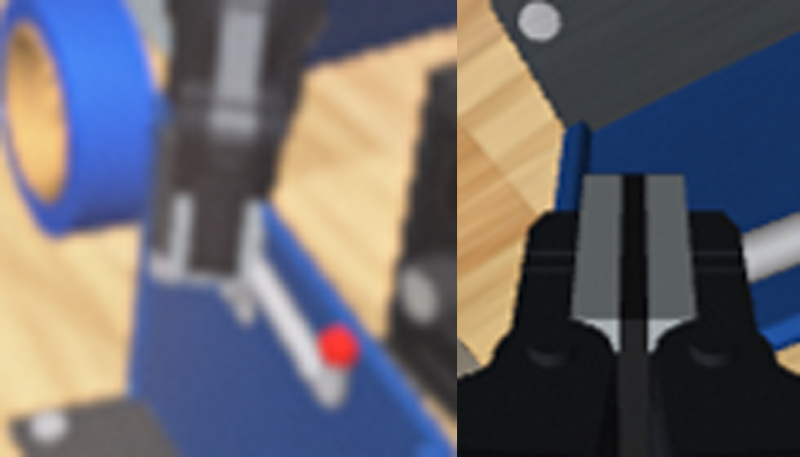

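The images put the shut fingertips about 170 mm high with the TCP at 168, not 25 mm below it. Passing over the bar fits that. I'll measure the true tip length by touching the bare desk gently.

Call:
{"api": "apply_moves", "payload": {"angular": [[0, 0, 0], [0, 0, 0], [0, 0, 0], [0, 0, 0], [0, 0, 0], [0, 0, 0], [0, 0, 0], [0, 0, 0], [0, 0, 0], [0, 0, 0]], "travel": [[-0.6, 0, 0], [-0.6, 0.4, 0], [-0.6, 0.4, 0], [0, 0.4, -0.7], [0, 0, -0.7], [0, 0, -0.7], [0, 0, -0.7], [0, 0, -0.2], [0, 0, 0], [0, 0, 0]], "jaw": [0, 0, 0, 0, 0, 0, 0, 0, 0, 0]}}

```text
time: 6.1
tool_pos: [523.6, -63.4, 48.9]
tcp_rot: [179.9, 0.1, 144.4]
ft_force: [0.2, -0.2, 0.8]
finger_gap: 0.1
grip_force: 0.0
```

```bash
python3 - <<'E'
from w import *
d=snap('w3',('scene','wrist'))
a=cv2.resize(d['scene']['color'][180:260,230:330],(420,336),interpolation=2)
b=cv2.resize(d['wrist']['color'][150:384,100:400],(380,336),interpolation=2)
cv2.imwrite('pics/g.png',np.hstack([a,b])[...,::-1])
S=d['scene']
for dz in (0,-25): 
    c=np.array(S['R'])@(np.array([522.,-63,r.sense()['tool_pos'][2]+dz]))+S['t'];print(S['fx']*c[0]/c[2]+S['cx'],S['fy']*c[1]/c[2]+S['cy'])
E
```

```text
6.15 [523.61 -63.46  48.91] [179.95   0.13 144.35] [-0.02 -0.38  0.75] 0.14294604162216804 0.0 25.0
266.4876781686492 267.5094084344956
266.30743839783474 276.30010262829353
```

View pics/g.png

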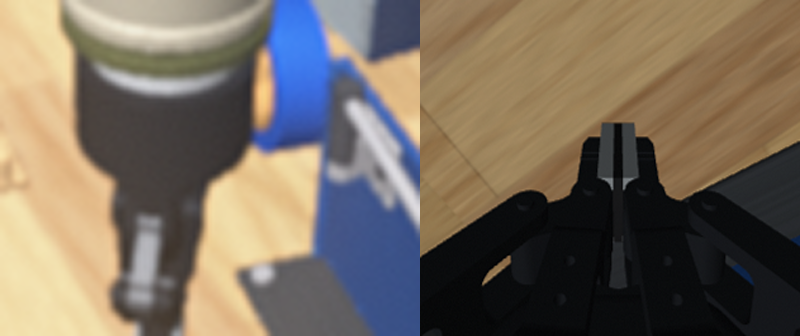

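The picture (left, scene) shows the fingers over bare desk in front of the panel. I'll descend in small steps.

Call:
{"api": "apply_moves", "payload": {"angular": [[0, 0, 0], [0, 0, 0], [0, 0, 0], [0, 0, 0], [0, 0, 0], [0, 0, 0], [0, 0, 0], [0, 0, 0]], "travel": [[0, 0, -0.08], [0, 0, -0.08], [0, 0, -0.08], [0, 0, -0.08], [0, 0, -0.08], [0, 0, -0.08], [0, 0, -0.08], [0, 0, 0]], "jaw": [0, 0, 0, 0, 0, 0, 0, 0]}}

```text
time: 7.2
tool_pos: [522.1, -63.1, 24.6]
tcp_rot: [-180.0, -0.0, 144.3]
ft_force: [-0.5, -0.1, -0.3]
finger_gap: -0.3
grip_force: 0.0
```

Call:
{"api": "apply_moves", "payload": {"angular": [[0, 0, 0], [0, 0, 0], [0, 0, 0], [0, 0, 0], [0, 0, 0], [0, 0, 0]], "travel": [[0, 0, -0.05], [0, 0, -0.05], [0, 0, -0.05], [0, 0, -0.05], [0, 0, 0], [0, 0, 0]], "jaw": [0, 0, 0, 0, 0, 0]}}

```text
time: 7.95
tool_pos: [522.5, -63.2, 17.0]
tcp_rot: [180.0, 0.0, 144.3]
ft_force: [-0.4, 0.5, 0.1]
finger_gap: 0.1
grip_force: 0.0
```

Call:
{"api": "apply_moves", "payload": {"angular": [[0, 0, 0], [0, 0, 0], [0, 0, 0], [0, 0, 0], [0, 0, 0], [0, 0, 0]], "travel": [[0, 0, -0.05], [0, 0, -0.05], [0, 0, -0.05], [0, 0, -0.05], [0, 0, 0], [0, 0, 0]], "jaw": [0, 0, 0, 0, 0, 0]}}

```text
time: 8.7
tool_pos: [522.5, -63.2, 9.0]
tcp_rot: [180.0, 0.0, 144.3]
ft_force: [0.4, -0.1, -0.3]
finger_gap: -0.0
grip_force: 0.0
```

Call:
{"api": "apply_moves", "payload": {"angular": [[0, 0, 0], [0, 0, 0], [0, 0, 0], [0, 0, 0], [0, 0, 0], [0, 0, 0]], "travel": [[0, 0, -0.05], [0, 0, -0.05], [0, 0, -0.05], [0, 0, -0.03], [0, 0, 0], [0, 0, 0]], "jaw": [0, 0, 0, 0, 0, 0]}}

```text
time: 9.45
tool_pos: [522.5, -63.2, 1.8]
tcp_rot: [180.0, 0.0, 144.3]
ft_force: [0.1, 0.3, -0.4]
finger_gap: -0.5
grip_force: 0.0
```

Call:
{"api": "apply_moves", "payload": {"angular": [[0, 0, 0], [0, 0, 0], [0, 0, 0], [0, 0, 0]], "travel": [[0, 0, -0.04], [0, 0, -0.04], [0, 0, -0.03], [0, 0, 0]], "jaw": [0, 0, 0, 0]}}

```text
time: 9.95
tool_pos: [522.3, -63.2, -2.8]
tcp_rot: [-180.0, -0.0, 144.3]
ft_force: [-0.1, -0.3, -0.6]
finger_gap: -0.2
grip_force: 0.0
```

Call:
{"api": "apply_moves", "payload": {"angular": [[0, 0, 0], [0, 0, 0], [0, 0, 0], [0, 0, 0], [0, 0, 0]], "travel": [[0, 0, -0.03], [0, 0, -0.03], [0, 0, -0.03], [0, 0, 0], [0, 0, 0]], "jaw": [0, 0, 0, 0, 0]}}

```text
time: 10.58
tool_pos: [522.4, -63.1, -6.2]
tcp_rot: [-180.0, -0.0, 144.3]
ft_force: [0.9, -0.2, -0.1]
finger_gap: 0.1
grip_force: 0.0
```

```bash
python3 - <<'E'
from w import *
d=snap('w4',('scene','wrist'))
a=cv2.resize(d['scene']['color'][210:300,220:320],(420,378),interpolation=2)
b=cv2.resize(d['wrist']['color'][170:290,200:320],(378,378),interpolation=2)
cv2.imwrite('pics/i.png',np.hstack([a,b])[...,::-1])
E
```

```text
10.625 [522.46 -63.16  -6.18] [180.     0.   144.35] [ 0.23  0.2  -0.2 ] -0.2506835886132922 0.0 25.0
```

View pics/i.png

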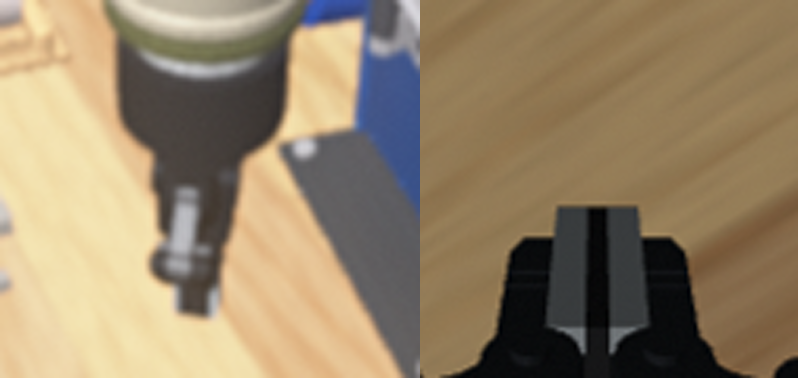

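The scene view has the fingertip bottom at px (267,285), which is right at desk height. The tip therefore lies several mm behind the reported TCP. Continuing gently.

Call:
{"api": "apply_moves", "payload": {"angular": [[0, 0, 0], [0, 0, 0], [0, 0, 0], [0, 0, 0], [0, 0, 0]], "travel": [[0, 0, -0.03], [0, 0, -0.03], [0, 0, -0.03], [0, 0, 0], [0, 0, 0]], "jaw": [0, 0, 0, 0, 0]}}

```text
time: 11.3
tool_pos: [522.5, -63.2, -9.1]
tcp_rot: [-180.0, -0.0, 144.4]
ft_force: [-4.7, 2.1, 10.0]
finger_gap: -0.0
grip_force: 4.9
```

Contact came at TCP z ≈ -8.8, so the shut tips lie 8.8 mm behind the reported TCP, not 25 mm ahead. The stiffness is roughly 14 N/mm. I'll repeat the approach with tips at 144, which means TCP z ≈ 135.

Call:
{"api": "apply_moves", "payload": {"angular": [[0, 0, 0], [0, 0, 0.68], [0, 0, 0.68], [0, 0, 0.68], [0, 0, 0.68], [0, 0, 0.68], [0, 0, 0], [0, 0, 0], [0, 0, 0], [0, 0, 0], [0, 0, 0], [0, 0, 0], [0, 0, 0], [0, 0, 0]], "travel": [[0, 0, 0.85], [0, 0, 0.9], [0, 0, 0.9], [0, 0, 0.9], [0, 0, 0.9], [0, 0, 0.8], [0.75, -0.36, 0], [0.75, -0.36, 0], [0.75, -0.36, 0], [0.75, -0.36, 0], [0, 0, -0.8], [0, 0, -0.8], [0, 0, 0], [0, 0, 0]], "jaw": [0, 0, 0, 0, 0, 0, 0, 0, 0, 0, 0, 0, 0, 0]}}

```text
time: 13.05
tool_pos: [642.9, -120.9, 137.4]
tcp_rot: [-180.0, 0.1, 171.5]
ft_force: [0.7, 0.2, -0.4]
finger_gap: -0.2
grip_force: 0.0
```

Call:
{"api": "apply_moves", "payload": {"angular": [[0, 0, 0], [0, 0, 0], [0, 0, -0.38], [0, 0, -0.6], [0, 0, -0.6], [0, 0, 0]], "travel": [[0, 0, -0.03], [-0.24, 0.04, 0], [-0.11, 0, 0], [-0.18, 0.013, 0], [-0.18, 0.028, 0], [0, 0, 0]], "jaw": [0, 0, 0, 0, 0, 0]}}

```text
time: 13.8
tool_pos: [614.1, -117.5, 136.1]
tcp_rot: [180.0, 0.1, 158.9]
ft_force: [0.2, 0.3, -0.0]
finger_gap: -0.0
grip_force: 0.2
```

```bash
python3 - <<'E'
from w import *
d=snap('w5',('scene','top','wrist'))
print([b for b in blobs(mask(d['scene']['color'],'red'),6) if 300<b[1][0]<380 and 200<b[1][1]<260]);print([b for b in blobs(mask(d['top']['color'],'red'),6) if 330<b[1][0]<380 and 140<b[1][1]<200])
print(blobs(mask(d['wrist']['color'],'red'),20))
E
```

```text
13.9 [ 614.04 -117.61  135.61] [-180.      0.04  159.02] [ 0.79  0.1  -0.17] -0.012911420011945035 0.18927189521491528 25.0
[([319, 232, 6, 5, 23], [321.61, 234.22])]
[]
[([192, 229, 21, 24, 416], [202.35, 240.44]), ([71, 290, 18, 12, 64], [79.69, 295.09])]
```

The ball has moved in the scene view (336→322 px), so the push is working. Continuing the swing.

Call:
{"api": "apply_moves", "payload": {"angular": [[0, 0, -0.6], [0, 0, -0.6], [0, 0, -0.6], [0, 0, -0.6], [0, 0, -0.6], [0, 0, -0.6], [0, 0, -0.6], [0, 0, -0.6], [0, 0, -0.6], [0, 0, -0.6], [0, 0, -0.6], [0, 0, -0.6], [0, 0, 0]], "travel": [[-0.176, 0.043, 0], [-0.171, 0.057, 0], [-0.166, 0.071, 0], [-0.159, 0.085, 0], [-0.152, 0.098, 0], [-0.143, 0.11, 0], [-0.133, 0.122, 0], [-0.123, 0.133, 0], [-0.111, 0.143, 0], [-0.099, 0.151, 0], [-0.086, 0.159, 0], [-0.072, 0.166, 0], [0, 0, 0]], "jaw": [0, 0, 0, 0, 0, 0, 0, 0, 0, 0, 0, 0, 0]}}

```text
time: 15.58
tool_pos: [550.5, -63.9, 135.2]
tcp_rot: [180.0, 0.0, 101.4]
ft_force: [0.4, -0.9, 0.4]
finger_gap: -0.1
grip_force: 0.1
```

```bash
python3 - <<'E'
from w import *
d=snap('w6',('scene','wrist'))
a=[b for b in blobs(mask(d['scene']['color'],'red'),6) if 260<b[1][0]<380 and 200<b[1][1]<260];w=[b for b in blobs(mask(d['wrist']['color'],'red'),60) if b[1][1]<330 and b[0][2]<60]
print(a,w)
X,e=tri([(d['scene'],a[0][1]),(d['wrist'],w[0][1])]);print(X,e);v=X[:2]-[631.5,-33];print(np.hypot(*v),np.degrees(np.arctan2(-v[0],-v[1])))
H=np.array([631.5,-33])
def c(f,d=15):
    f=np.radians(f);return H+85*np.array([-np.sin(f),-np.cos(f)])+d*np.array([np.cos(f),-np.sin(f)])
for f in (82,85,88,91,94,97,100,103):print(f,c(f))
E
```

```text
15.625 [550.34 -63.98 135.  ] [-179.98   -0.    101.47] [-0.41 -0.29  0.69] -0.17717890709141323 0.015692630549892783 25.0
[([266, 216, 4, 4, 15], [267.6, 217.4])] [([200, 234, 23, 22, 362], [209.95, 245.06])]
[527.25 -52.54 165.83] [np.float64(0.3426278415959092), np.float64(0.3426278415960763)]
106.06936615586773 79.38615351905213
82 [549.41 -59.68]
85 [548.13 -55.35]
88 [547.08 -50.96]
91 [546.25 -46.51]
94 [545.66 -42.03]
97 [545.31 -37.53]
100 [545.19 -33.01]
103 [545.3  -28.49]
```

Call:
{"api": "apply_moves", "payload": {"angular": [[0, 0, -0.3], [0, 0, -0.3], [0, 0, -0.3], [0, 0, -0.3], [0, 0, -0.3], [0, 0, 0]], "travel": [[-0.024, 0.088, 0], [-0.024, 0.088, 0], [-0.024, 0.088, 0], [-0.024, 0.088, 0], [-0.024, 0.088, 0], [0, 0, 0]], "jaw": [0, 0, 0, 0, 0, 0]}}

```text
time: 16.42
tool_pos: [545.6, -46.7, 134.9]
tcp_rot: [-180.0, 0.0, 89.4]
ft_force: [1.7, -1.3, -1.0]
finger_gap: -0.1
grip_force: 0.6
```

Call:
{"api": "apply_moves", "payload": {"angular": [[0, 0, -0.07], [0, 0, -0.07], [0, 0, 0]], "travel": [[0, 0.02, 0], [0, 0.02, 0], [0, 0, 0]], "jaw": [0, 0, 0]}}

```text
time: 16.8
tool_pos: [545.4, -44.9, 134.9]
tcp_rot: [-180.0, 0.0, 88.2]
ft_force: [0.2, -2.7, -0.1]
finger_gap: -0.2
grip_force: 1.1
```

Call:
{"api": "apply_moves", "payload": {"angular": [[0, 0, -0.03], [0, 0, -0.04], [0, 0, 0]], "travel": [[0, 0.01, 0], [0, 0.012, 0], [0, 0, 0]], "jaw": [0, 0, 0]}}

```text
time: 17.18
tool_pos: [545.4, -43.8, 134.9]
tcp_rot: [-180.0, -0.0, 87.6]
ft_force: [-1.0, -2.5, 1.1]
finger_gap: -0.2
grip_force: 1.1
```

Call:
{"api": "apply_moves", "payload": {"angular": [[0, 0, -0.03], [0, 0, -0.04], [0, 0, 0]], "travel": [[0, 0.01, 0], [0, 0.012, 0], [0, 0, 0]], "jaw": [0, 0, 0]}}

```text
time: 17.55
tool_pos: [545.4, -43.0, 134.8]
tcp_rot: [-180.0, -0.0, 87.1]
ft_force: [-2.2, -2.4, -0.4]
finger_gap: 0.0
grip_force: 1.1
```

Call:
{"api": "apply_moves", "payload": {"angular": [[0, 0, -0.03], [0, 0, -0.04], [0, 0, 0]], "travel": [[0, 0.01, 0], [0, 0.012, 0], [0, 0, 0]], "jaw": [0, 0, 0]}}

```text
time: 17.92
tool_pos: [545.5, -42.1, 134.9]
tcp_rot: [-180.0, -0.0, 86.5]
ft_force: [-1.4, -2.3, -0.5]
finger_gap: -0.1
grip_force: 1.1
```

Call:
{"api": "apply_moves", "payload": {"angular": [[0, 0, -0.03], [0, 0, -0.04], [0, 0, 0]], "travel": [[0, 0.01, 0], [0, 0.012, 0], [0, 0, 0]], "jaw": [0, 0, 0]}}

```text
time: 18.3
tool_pos: [545.6, -41.2, 135.0]
tcp_rot: [-180.0, -0.0, 85.9]
ft_force: [-2.1, -2.4, -0.4]
finger_gap: 0.1
grip_force: 1.1
```

Call:
{"api": "apply_moves", "payload": {"angular": [[0, 0, -0.03], [0, 0, -0.04], [0, 0, 0]], "travel": [[0, 0.01, 0], [0, 0.015, 0], [0, 0, 0]], "jaw": [0, 0, 0]}}

```text
time: 18.68
tool_pos: [545.6, -40.2, 135.0]
tcp_rot: [180.0, -0.0, 85.4]
ft_force: [-1.9, -1.8, 0.0]
finger_gap: 0.1
grip_force: 1.1
```

Call:
{"api": "apply_moves", "payload": {"angular": [[0, 0, -0.03], [0, 0, -0.04], [0, 0, 0]], "travel": [[0, 0.01, 0], [0, 0.015, 0], [0, 0, 0]], "jaw": [0, 0, 0]}}

```text
time: 19.05
tool_pos: [545.5, -39.6, 135.0]
tcp_rot: [-180.0, 0.0, 84.8]
ft_force: [-2.9, -4.4, -0.3]
finger_gap: 0.0
grip_force: 2.3
```

The force is rising and the motion has shortened, so this looks like the stop. I'll press a little more and hold.

Call:
{"api": "apply_moves", "payload": {"angular": [[0, 0, 0], [0, 0, 0], [0, 0, 0]], "travel": [[0, 0.007, 0], [0, 0, 0], [0, 0, 0]], "jaw": [0, 0, 0]}}

```text
time: 19.42
tool_pos: [545.5, -39.5, 135.0]
tcp_rot: [-180.0, 0.0, 84.8]
ft_force: [-2.4, -4.4, -0.6]
finger_gap: -0.0
grip_force: 2.7
```

Call:
{"api": "apply_moves", "payload": {"angular": [[0, 0, 0], [0, 0, 0], [0, 0, 0]], "travel": [[0, 0.012, 0], [0, 0, 0], [0, 0, 0]], "jaw": [0, 0, 0]}}

```text
time: 19.8
tool_pos: [545.5, -39.3, 135.0]
tcp_rot: [-180.0, 0.1, 84.8]
ft_force: [-1.8, -6.1, -0.4]
finger_gap: -0.5
grip_force: 3.2
```

Call:
{"api": "apply_moves", "payload": {"angular": [[0, 0, 0], [0, 0, 0], [0, 0, 0], [0, 0, 0], [0, 0, 0], [0, 0, 0]], "travel": [[0, 0.012, 0], [0, 0, 0], [0, 0, 0], [0, 0, 0], [0, 0, 0], [0, 0, 0]], "jaw": [0, 0, 0, 0, 0, 0]}}

```text
time: 20.55
tool_pos: [545.5, -39.1, 135.0]
tcp_rot: [180.0, 0.1, 84.8]
ft_force: [-2.2, -7.6, -0.7]
finger_gap: -0.3
grip_force: 3.7
```

```bash
python3 - <<'E'
from w import *
d=snap('w7',('scene','top','wrist'))
a=[b for b in blobs(mask(d['scene']['color'],'red'),6) if 240<b[1][0]<380 and 195<b[1][1]<260];w=[b for b in blobs(mask(d['wrist']['color'],'red'),60) if b[1][1]<330 and b[0][2]<60]
print(a,w)
X,e=tri([(d['scene'],a[0][1]),(d['wrist'],w[0][1])]);print(X,e)
B0=np.array([614.87,-141.56]);m=(B0+X[:2])/2;print(np.hypot(*(B0-X[:2])))
for H in([631.5,-33],[633,-33],[635,-33]):
    v=X[:2]-H;u=B0-H;f=lambda q:np.degrees(np.arctan2(-q[0],-q[1]));print(H,np.hypot(*v),f(v),np.hypot(*u),f(u))
E
```

```text
20.65 [545.53 -39.05 135.03] [180.     0.09  84.79] [-2.3  -7.35  0.42] 0.17881210033852252 3.699069432914257 25.0
[([259, 206, 4, 5, 17], [260.24, 207.94])] [([199, 238, 23, 21, 346], [209.28, 248.22]), ([444, 310, 22, 11, 130], [455.46, 315.92])]
[526.56 -22.46 166.97] [np.float64(0.6758039253605499), np.float64(0.6758039253605811)]
148.26886971816512
[631.5, -33] 105.47033114667404 95.73477237453884 109.82636523166921 8.70927504061241
[633, -33] 106.96292882822088 95.65448469243454 110.06348395358017 9.48115007855268
[635, -33] 108.95337534288232 95.55085663150332 110.4105542962266 10.504894917618149
```

The peg is seated: 7.6 N held for over 0.6 s, bar angle 95.6°. I'll back off, rise and fly to the rack with the jaws opening.

Call:
{"api": "apply_moves", "payload": {"angular": [[0, 0, 0], [0, 0, 0], [0, 0, 0], [0, 0, 0], [0, 0, 0], [0, 0, 0], [0, 0, 0], [0, 0, 0], [0, 0, 0], [0, 0, 0], [0, 0, 0], [0, 0, 0], [0, 0, 0], [0, 0, 0], [0, 0, 0], [0, 0, 0], [0, 0, 0], [0, 0, 0]], "travel": [[0, -0.5, 0], [0, -0.5, 0], [0, 0, 0.9], [0, 0, 0.9], [0, 0, 0.9], [0, 0.87, 0], [0, 0.87, 0], [0, 0.87, 0], [0, 0.87, 0], [0, 0.87, 0], [0, 0.87, 0], [0, 0.87, 0], [0, 0.87, 0], [0, 0.87, 0], [0, 0.87, 0], [0, 0.87, 0], [0, 0, 0], [0, 0, 0]], "jaw": [0, 0, 0, 0, 0, 0.7, 0.7, 0.7, 0.7, 0.7, 0.7, 0.7, 0.7, 0.7, 0.7, 0.7, 0.7, 0.7]}}

```text
time: 22.95
tool_pos: [546.1, 303.8, 242.9]
tcp_rot: [-180.0, 0.0, 84.8]
ft_force: [-0.1, 0.3, 0.4]
finger_gap: 59.8
grip_force: 0.0
```

```bash
python3 - <<'E'
from w import *
d=snap('w8',('scene','top','wrist'))
W=d['wrist'];im=W['color'];
for c in('red','blue'): print(c,blobs(mask(im,c),100))
cv2.imwrite('pics/j.png',cv2.resize(im,(768,576),interpolation=2)[...,::-1])
T,S=d['top'],d['scene']
a=[b for b in blobs(mask(S['color'],'red'),6) if 240<b[1][0]<380 and 195<b[1][1]<260];t=[b for b in blobs(mask(T['color'],'red'),6) if 300<b[1][0]<340 and 160<b[1][1]<230]
print('ball',a,t)
if t and a:print(tri([(S,a[0][1]),(T,t[0][1])]))
E
```

```text
23.05 [546.11 303.42 243.04] [179.99   0.01  84.75] [-0.11 -0.37  0.24] 59.61050096674137 0.0 25.0
red [([13, 16, 92, 40, 781], [58.2, 31.45]), ([335, 16, 72, 73, 1702], [367.64, 55.56]), ([12, 47, 91, 31, 690], [59.58, 64.97]), ([334, 139, 17, 12, 166], [341.69, 144.83]), ([340, 168, 26, 41, 593], [353.31, 187.76]), ([225, 179, 21, 48, 910], [234.86, 203.45])]
blue [([224, 109, 22, 57, 1178], [234.55, 137.77]), ([357, 249, 53, 51, 911], [386.18, 278.09])]
ball [([259, 207, 4, 4, 14], [260.29, 208.5])] [([309, 196, 4, 4, 14], [310.5, 197.71])]
(array([526.45, -23.68, 166.46]), [np.float64(0.34231964035523316), np.float64(0.34231964035516965)])
```

View pics/j.png

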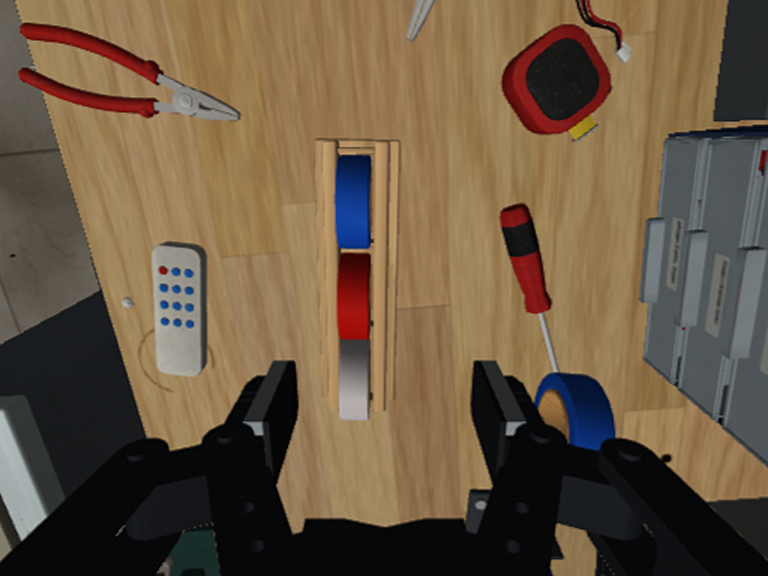

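The wrist picture shows the rack blue roll at (353,201), red at (353,296), white at (353,380) in the 768-wide view. The big blue look-alike is at (585,405). The rack roll is measured next.

```bash
python3 - <<'E'
from w import *
W=pickle.load(open('w8.pkl','rb'))['wrist'];m=mask(W['color'],'blue')[100:175,215:255]
for rr in range(105,172,6):
    c=np.where(m[rr-100])[0]+215
    if len(c): print(rr,c.min(),c.max(),onz(W,(c.min()-.5,rr),79),onz(W,(c.max()+.5,rr),79))
for row in(108.5,165.5):
    o,v=ray(W,(234.5,row));v=v/np.linalg.norm(v)
    # in y,z plane tangent offset
    d=v[1:]/np.linalg.norm(v[1:]);n=np.array([-d[1],d[0]])
    for s in(1,-1): # n.(c-o)=s*35.5, cz=43.5
        print(row,s,o[1]+(s*35.5-n[1]*(43.5-o[2]))/n[0])
E
```

```text
111 225 235 [519.99 367.68  79.  ] [531.03 366.67  79.  ]
117 224 245 [518.25 361.92  79.  ] [540.47 359.88  79.  ]
123 224 245 [517.51 355.99  79.  ] [539.87 353.95  79.  ]
129 224 245 [516.76 349.99  79.  ] [539.25 347.93  79.  ]
135 224 245 [515.99 343.92  79.  ] [538.63 341.85  79.  ]
141 224 245 [515.22 337.77  79.  ] [538.   335.68  79.  ]
147 224 245 [514.44 331.54  79.  ] [537.36 329.44  79.  ]
153 224 245 [513.65 325.24  79.  ] [536.72 323.13  79.  ]
159 225 245 [513.91 318.76  79.  ] [536.06 316.73  79.  ]
165 231 244 [519.48 311.71  79.  ] [534.34 310.35  79.  ]
108.5 1 402.9970566064731
108.5 -1 331.9130056695325
165.5 1 338.93311701860284
165.5 -1 266.0189849445477
```

Call:
{"api": "apply_moves", "payload": {"angular": [[0, 0, 0], [0, 0, 0], [0, 0, 0], [0, 0, 0], [0, 0, 0], [0, 0, 0], [0, 0, 0], [0, 0, 0], [0, 0, 0], [0, 0, 0]], "travel": [[-0.46, 0.8, 0], [0, 0, 0], [0, 0, -0.8], [0, 0, -0.8], [0, 0, -0.8], [0, 0, -0.8], [0, 0, -0.7], [0, 0, -0.75], [0, 0, 0], [0, 0, 0]], "jaw": [0.7, 0.7, 0.7, 0.7, 0.7, 0.7, 0.7, 0.7, 0.7, 0.7]}}

```text
time: 24.35
tool_pos: [528.1, 336.5, 58.3]
tcp_rot: [179.9, -0.0, 84.8]
ft_force: [0.6, 0.2, 1.2]
finger_gap: 59.9
grip_force: 0.0
```

Call:
{"api": "apply_moves", "payload": {"angular": [[0, 0, 0], [0, 0, 0], [0, 0, 0], [0, 0, 0], [0, 0, 0], [0, 0, 0], [0, 0, 0], [0, 0, 0]], "travel": [[0, 0, -0.02], [0, 0, 0], [0, 0, 0], [0, 0, 0], [0, 0, 0], [0, 0, 0], [0, 0, 0], [0, 0, 0]], "jaw": [0.4, 0.15, 0.15, 0.15, 0.15, 0.15, 0.15, 0.15], "force": 40}}

```text
time: 25.35
tool_pos: [527.9, 337.3, 57.7]
tcp_rot: [179.9, -0.1, 84.8]
ft_force: [-2.5, -0.4, 6.0]
finger_gap: 22.9
grip_force: 39.4
```

Gap 22.9 mm with a 39 N grip, so the roll is held. Lifting, and checking the vise near the approach lane.

Call:
{"api": "apply_moves", "payload": {"angular": [[0, 0, 0], [0, 0, 0], [0, 0, 0], [0, 0, 0], [0, 0, 0], [0, 0, 0], [0, 0, 0]], "travel": [[0, 0, 0.2], [0, 0, 0.5], [0, 0, 0.8], [0, 0, 0.8], [0, 0, 0.62], [0, 0, 0], [0, 0, 0]], "jaw": [0.15, 0.15, 0.15, 0.15, 0.15, 0.15, 0.15]}}

```text
time: 26.22
tool_pos: [526.9, 336.6, 172.4]
tcp_rot: [-180.0, 0.0, 84.8]
ft_force: [0.0, -0.5, -2.1]
finger_gap: 23.1
grip_force: 39.6
```

```bash
python3 - <<'E'
from w import *
D=pickle.load(open('p0.pkl','rb'))
print('vise',tri([(D['scene'],(212.5,250.6)),(D['top'],(311.5,246))]))
d=snap('w9',('wrist','top','scene'));print('wrist blue',blobs(mask(d['wrist']['color'],'blue'),100),'red',blobs(mask(d['top']['color'],'red'),100));print('t blue',blobs(mask(d['top']['color'],'blue'),60))
print('s red,blue',blobs(mask(d['scene']['color'],'red'),60),blobs(mask(d['scene']['color'],'blue'),60))
E
```

```text
vise (array([423.97, -34.73, 109.87]), [np.float64(0.39426772703252816), np.float64(0.39426772703257473)])
26.325 [526.28 336.27 171.23] [-179.87    0.09   84.83] [-0.3   0.56 -1.68] 22.737032096540034 39.5944094950346 25.0
wrist blue [([232, 186, 48, 107, 4423], [255.43, 243.7]), ([396, 302, 26, 20, 166], [408.67, 309.51])] red [([0, 78, 40, 21, 122], [19.92, 88.86]), ([114, 124, 31, 30, 308], [131.04, 140.05]), ([180, 140, 24, 13, 179], [191.33, 145.82]), ([170, 198, 29, 13, 275], [184.07, 203.78]), ([88, 261, 23, 40, 166], [97.16, 279.62]), ([100, 265, 20, 40, 156], [111.31, 284.12])]
t blue [([21, 60, 24, 38, 184], [35.56, 82.21]), ([225, 122, 39, 24, 515], [244.69, 130.89]), ([287, 139, 83, 23, 827], [329.63, 150.87]), ([138, 188, 19, 15, 186], [147.63, 194.97])]
s red,blue [([296, 9, 95, 87, 1952], [348.2, 54.17]), ([234, 145, 23, 20, 229], [243.83, 156.76]), ([203, 173, 13, 17, 132], [209.64, 180.33]), ([110, 174, 34, 4, 79], [127.47, 175.3]), ([254, 176, 18, 15, 113], [262.3, 182.44]), ([106, 180, 37, 5, 88], [123.5, 182.18])] [([195, 121, 11, 22, 164], [200.48, 130.97]), ([286, 178, 23, 26, 323], [299.12, 189.41]), ([327, 215, 27, 71, 531], [342.68, 251.08])]
```

Call:
{"api": "apply_moves", "payload": {"angular": [[0, 0, 0], [0, 0, 0], [0, 0, 0], [0, 0, 0], [0, 0, 0], [0, 0, 0], [0, 0, 0], [0, 0, 0], [0, 0, 0], [0, 0, 0], [0, 0, 0], [0, 0, 0], [0, 0, 0], [0, 0, 0]], "travel": [[-0.133, -0.5, 0.05], [-0.133, -0.8, 0], [-0.133, -0.8, 0], [-0.133, -0.8, 0], [-0.133, -0.8, 0], [-0.133, -0.8, 0], [-0.133, -0.8, 0], [-0.133, -0.8, 0], [-0.133, -0.8, 0], [-0.133, -0.8, 0], [-0.133, -0.8, 0], [0, -0.42, 0], [0, 0, 0], [0, 0, 0]], "jaw": [0.15, 0.15, 0.15, 0.15, 0.15, 0.15, 0.15, 0.15, 0.15, 0.15, 0.15, 0.15, 0.15, 0.15]}}

```text
time: 28.12
tool_pos: [468.7, -19.4, 174.7]
tcp_rot: [-180.0, -0.0, 84.8]
ft_force: [-1.0, -1.4, -1.7]
finger_gap: 23.2
grip_force: 39.6
```

```bash
python3 - <<'E'
from w import *
d=snap('w10',('scene','wrist'))
a=cv2.resize(d['scene']['color'][160:260,200:330],(520,400),interpolation=2)
b=cv2.resize(d['wrist']['color'][100:350,180:350],(272,400),interpolation=2)
cv2.imwrite('pics/k.png',np.hstack([a,b])[...,::-1])
S=d['scene'];p=r.sense()['tool_pos']
def proj(X):
    c=np.array(S['R'])@X+S['t'];return np.round([S['fx']*c[0]/c[2]+S['cx'],S['fy']*c[1]/c[2]+S['cy']],1)
print('scene: roll front-face centre',proj(p+[-12,-2,-14.2]),'holetop',proj(p+[-12,-2,7.8]),'holebottom',proj(p+[-12,-2,-36.2]),'outer top',proj(p+[-12,-2,21.3]),'bottom',proj(p+[-12,-2,-49.7]))
E
```

```text
28.175 [468.73 -19.24 174.78] [-179.98   -0.02   84.86] [-0.31 -0.21 -1.58] 22.61409194156109 39.63423483495262 25.0
scene: roll front-face centre [225.2 220.3] holetop [224.6 210.8] holebottom [225.7 229.5] outer top [224.2 204.8] bottom [226.1 234.9]
```

View pics/k.png

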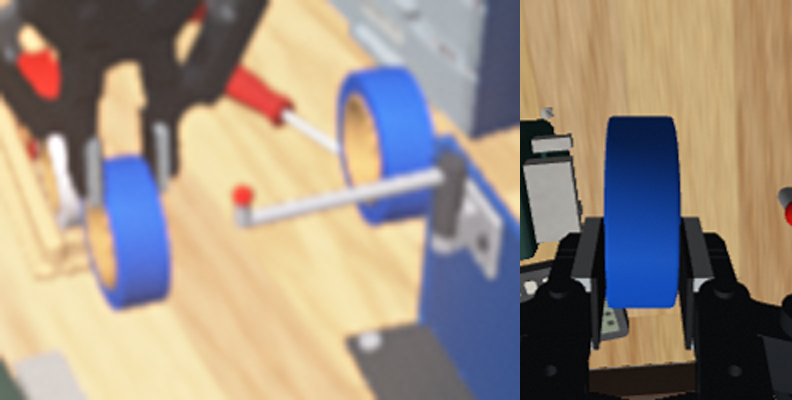

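The picture shows the roll held upright with its axis along the bar. The ball is at crop (243,195), and the hole centre at crop (100,238) matches its predicted px (225,220). I'll advance along the bar over the post.

Call:
{"api": "apply_moves", "payload": {"angular": [[0, 0, 0], [0, 0, 0], [0, 0, 0], [0, 0, 0], [0, 0, 0], [0, 0, 0]], "travel": [[0.3, -0.03, 0], [0.35, -0.03, 0], [0.35, -0.03, 0], [0.35, -0.03, 0], [0, 0, 0], [0, 0, 0]], "jaw": [0.15, 0.15, 0.15, 0.15, 0.15, 0.15]}}

```text
time: 28.98
tool_pos: [522.6, -24.6, 174.7]
tcp_rot: [-180.0, -0.0, 84.8]
ft_force: [-0.3, 0.8, -1.8]
finger_gap: 22.8
grip_force: 39.7
```

Call:
{"api": "apply_moves", "payload": {"angular": [[0, 0, 0], [0, 0, 0], [0, 0, 0], [0, 0, 0], [0, 0, 0], [0, 0, 0]], "travel": [[0.35, -0.02, 0], [0.35, -0.02, 0], [0.4, -0.02, 0], [0.35, -0.02, 0], [0, 0, 0], [0, 0, 0]], "jaw": [0.15, 0.15, 0.15, 0.15, 0.15, 0.15]}}

```text
time: 29.72
tool_pos: [580.1, -27.9, 174.8]
tcp_rot: [-180.0, -0.0, 84.8]
ft_force: [-0.4, -0.3, -1.0]
finger_gap: 22.9
grip_force: 39.8
```

```bash
python3 - <<'E'
from w import *
d=snap('w11',('scene','wrist'))
print([b for b in blobs(mask(d['scene']['color'],'red'),4) if 240<b[1][0]<300 and 195<b[1][1]<230]);print(blobs(mask(d['scene']['color'],'blue'),60));print(blobs(mask(d['wrist']['color'],'red'),10))
E
```

```text
29.775 [580.09 -27.94 174.94] [-179.98   -0.     84.83] [-0.05 -0.19 -1.29] 22.763662418371798 39.79024695507178 25.0
[([259, 207, 4, 4, 14], [260.29, 208.5])]
[([282, 179, 31, 43, 563], [295.12, 200.51]), ([326, 214, 28, 71, 636], [341.27, 250.49])]
[([468, 205, 5, 4, 12], [470.0, 206.5]), ([156, 229, 18, 16, 201], [163.54, 236.87]), ([395, 298, 16, 8, 96], [402.69, 301.82])]
```

The ball has not moved and the forces are clean. Now lowering onto the bar.

Call:
{"api": "apply_moves", "payload": {"angular": [[0, 0, 0], [0, 0, 0], [0, 0, 0], [0, 0, 0], [0, 0, 0], [0, 0, 0], [0, 0, 0]], "travel": [[0, 0.04, -0.1], [0, 0, -0.1], [0, 0, -0.1], [0, 0, -0.1], [0, 0, -0.1], [0, 0, 0], [0, 0, 0]], "jaw": [0.15, 0.15, 0.15, 0.15, 0.15, 0.15, 0.15]}}

```text
time: 30.7
tool_pos: [580.8, -26.5, 155.1]
tcp_rot: [180.0, 0.0, 84.8]
ft_force: [0.5, 0.8, -1.7]
finger_gap: 23.1
grip_force: 39.8
```

Call:
{"api": "apply_moves", "payload": {"angular": [[0, 0, 0], [0, 0, 0], [0, 0, 0], [0, 0, 0]], "travel": [[0, 0, -0.03], [0, 0, -0.03], [0, 0, -0.02], [0, 0, 0]], "jaw": [0.15, 0.15, 0.15, 0.15]}}

```text
time: 31.2
tool_pos: [580.6, -26.4, 151.7]
tcp_rot: [-180.0, -0.0, 84.8]
ft_force: [0.9, 0.1, -1.2]
finger_gap: 22.7
grip_force: 39.8
```

Call:
{"api": "apply_moves", "payload": {"angular": [[0, 0, 0], [0, 0, 0], [0, 0, 0], [0, 0, 0]], "travel": [[0, 0, -0.015], [0, 0, -0.015], [0, 0, 0], [0, 0, 0]], "jaw": [0.15, 0.15, 0.15, 0.15]}}

```text
time: 31.7
tool_pos: [580.7, -26.4, 150.6]
tcp_rot: [-180.0, -0.0, 84.8]
ft_force: [0.3, -0.7, -2.2]
finger_gap: 23.0
grip_force: 39.8
```

Call:
{"api": "apply_moves", "payload": {"angular": [[0, 0, 0], [0, 0, 0], [0, 0, 0], [0, 0, 0]], "travel": [[0, 0, -0.012], [0, 0, -0.013], [0, 0, 0], [0, 0, 0]], "jaw": [0.15, 0.15, 0.15, 0.15]}}

```text
time: 32.2
tool_pos: [580.7, -26.5, 149.6]
tcp_rot: [-180.0, 0.0, 84.8]
ft_force: [0.3, -0.1, -1.0]
finger_gap: 22.8
grip_force: 39.8
```

Call:
{"api": "apply_moves", "payload": {"angular": [[0, 0, 0], [0, 0, 0], [0, 0, 0], [0, 0, 0]], "travel": [[0, 0, -0.012], [0, 0, -0.013], [0, 0, 0], [0, 0, 0]], "jaw": [0.15, 0.15, 0.15, 0.15]}}

```text
time: 32.7
tool_pos: [580.7, -26.4, 148.6]
tcp_rot: [180.0, -0.0, 84.8]
ft_force: [0.3, -0.2, -1.1]
finger_gap: 22.7
grip_force: 39.8
```

Call:
{"api": "apply_moves", "payload": {"angular": [[0, 0, 0], [0, 0, 0], [0, 0, 0], [0, 0, 0]], "travel": [[0, 0, -0.012], [0, 0, -0.013], [0, 0, 0], [0, 0, 0]], "jaw": [0.15, 0.15, 0.15, 0.15]}}

```text
time: 33.2
tool_pos: [580.7, -26.4, 147.6]
tcp_rot: [180.0, -0.0, 84.8]
ft_force: [-0.4, 0.6, -1.1]
finger_gap: 22.9
grip_force: 39.8
```

Call:
{"api": "apply_moves", "payload": {"angular": [[0, 0, 0], [0, 0, 0], [0, 0, 0], [0, 0, 0]], "travel": [[0, 0, -0.012], [0, 0, -0.013], [0, 0, 0], [0, 0, 0]], "jaw": [0.15, 0.15, 0.15, 0.15]}}

```text
time: 33.7
tool_pos: [580.7, -26.5, 146.7]
tcp_rot: [180.0, 0.0, 84.8]
ft_force: [-0.7, -0.2, 0.7]
finger_gap: 23.2
grip_force: 40.0
```

Call:
{"api": "apply_moves", "payload": {"angular": [[0, 0, 0], [0, 0, 0], [0, 0, 0], [0, 0, 0], [0, 0, 0]], "travel": [[0, 0, -0.01], [0, 0, 0], [0, 0, 0], [0, 0, 0], [0, 0, 0]], "jaw": [0.15, 0.15, 0.15, 0.15, 0.15]}}

```text
time: 34.33
tool_pos: [580.8, -26.5, 146.4]
tcp_rot: [180.0, 0.0, 84.8]
ft_force: [-0.1, 0.1, 2.7]
finger_gap: 22.9
grip_force: 40.3
```

The peg is carrying the roll, with about 4 N felt. To be sure it is the ring and not the fingertips on the bar, I'll let go, rise 4 mm, regrip lightly and bear down once more.

Call:
{"api": "apply_moves", "payload": {"angular": [[0, 0, 0], [0, 0, 0], [0, 0, 0], [0, 0, 0], [0, 0, 0], [0, 0, 0]], "travel": [[0, 0, 0], [0, 0, 0], [0, 0, 0], [0, 0, 0.05], [0, 0, 0.05], [0, 0, 0]], "jaw": [0.32, 0.36, 0.4, 0.4, 0.4, 0.4], "force": 20}}

```text
time: 35.08
tool_pos: [580.9, -26.5, 150.6]
tcp_rot: [180.0, 0.0, 84.8]
ft_force: [0.3, -0.2, -0.5]
finger_gap: 34.3
grip_force: 0.0
```

```bash
python3 - <<'E'
from w import *
d=snap('w12',('scene','wrist','top'))
print([b for b in blobs(mask(d['scene']['color'],'red'),4) if 240<b[1][0]<300 and 195<b[1][1]<230]);print(blobs(mask(d['scene']['color'],'blue'),60));print(blobs(mask(d['wrist']['color'],'blue'),60))
w=pickle.load(open('w11.pkl','rb'));print(blobs(mask(w['wrist']['color'],'blue'),60))
E
```

```text
35.175 [580.72 -26.44 150.27] [179.99  -0.    84.83] [-0.46 -0.2  -0.19] 34.15229257806529 0.0 25.0
[([259, 207, 4, 4, 14], [260.29, 208.5])]
[([301, 186, 12, 17, 87], [305.41, 195.17]), ([281, 199, 26, 35, 398], [291.11, 214.39]), ([323, 210, 31, 78, 855], [338.95, 249.69])]
[([352, 0, 92, 55, 3321], [395.76, 25.59]), ([321, 130, 81, 163, 5535], [360.0, 203.39]), ([232, 180, 47, 111, 4612], [255.31, 239.0]), ([322, 220, 14, 19, 139], [327.37, 231.84]), ([348, 344, 15, 40, 355], [354.31, 363.33])]
[([345, 0, 82, 56, 3001], [384.88, 26.45]), ([314, 125, 71, 166, 5415], [347.32, 208.43]), ([232, 177, 49, 115, 4874], [255.63, 238.65]), ([340, 351, 9, 14, 71], [343.9, 358.56])]
```

The roll hangs on the bar and the ball has not moved. Regripping higher, then bearing down lightly.

Call:
{"api": "apply_moves", "payload": {"angular": [[0, 0, 0], [0, 0, 0], [0, 0, 0], [0, 0, 0], [0, 0, 0]], "travel": [[0, 0, 0], [0, 0, 0], [0, 0, 0], [0, 0, 0], [0, 0, 0]], "jaw": [0.33, 0.29, 0.25, 0.2, 0.2], "force": 20}}

```text
time: 35.85
tool_pos: [580.7, -26.4, 150.2]
tcp_rot: [180.0, -0.0, 84.8]
ft_force: [-0.0, 0.8, 0.3]
finger_gap: 23.4
grip_force: 22.5
```

Call:
{"api": "apply_moves", "payload": {"angular": [[0, 0, 0], [0, 0, 0], [0, 0, 0], [0, 0, 0]], "travel": [[0, 0, -0.01], [0, 0, 0], [0, 0, 0], [0, 0, 0]], "jaw": [0.2, 0.2, 0.2, 0.2]}}

```text
time: 36.35
tool_pos: [580.7, -26.5, 150.0]
tcp_rot: [180.0, 0.0, 84.8]
ft_force: [-1.4, 0.4, 2.2]
finger_gap: 23.1
grip_force: 22.7
```

Bearing through the ring is confirmed. Now release and retreat straight up.

Call:
{"api": "apply_moves", "payload": {"angular": [[0, 0, 0], [0, 0, 0], [0, 0, 0], [0, 0, 0], [0, 0, 0], [0, 0, 0], [0, 0, 0], [0, 0, 0], [0, 0, 0], [0, 0, 0], [0, 0, 0]], "travel": [[0, 0, 0], [0, 0, 0], [0, 0, 0], [0, 0, 0.2], [0, 0, 0.4], [0, 0, 0.7], [0, 0, 0.7], [0, 0, 0.7], [0, 0, 0], [0, 0, 0], [0, 0, 0]], "jaw": [0.32, 0.37, 0.42, 0.42, 0.42, 0.42, 0.42, 0.42, 0.42, 0.42, 0.42]}}

```text
time: 37.72
tool_pos: [580.1, -26.4, 256.6]
tcp_rot: [-179.9, -0.0, 84.8]
ft_force: [0.0, -0.8, -1.0]
finger_gap: 35.9
grip_force: 0.0
```

```bash
python3 - <<'E'
from w import *
d=snap('w13',('scene','wrist','top'))
D=pickle.load(open('p0.pkl','rb'))
T,S,W=d['top'],d['scene'],d['wrist']
print([b for b in blobs(mask(S['color'],'red'),4) if 240<b[1][0]<300 and 195<b[1][1]<230])
print(blobs(mask(S['color'],'blue'),60));print(blobs(mask(W['color'],'blue'),60))
for p in(D['top'],T): print([b for b in blobs(mask(p['color'],'red'),100) if 170<b[1][0]<190])
for p in(D['scene'],S): print([b for b in blobs(mask(p['color'],'red'),100) if 200<b[1][0]<220])
for n,reg in(('top',np.s_[190:225,170:235]),('scene',np.s_[165:225,195:235])):print(n,'rack diff',np.abs(D[n]['color'][reg].astype(int)-d[n]['color'][reg]).mean())
E
```

```text
37.825 [580.11 -26.37 256.63] [-179.89   -0.01   84.83] [ 0.11 -0.25 -0.03] 35.797981884305194 0.0 25.0
[([259, 207, 4, 4, 14], [260.29, 208.5])]
[([286, 177, 24, 27, 331], [299.13, 189.31]), ([277, 199, 30, 35, 385], [290.46, 213.92]), ([326, 214, 28, 71, 768], [339.75, 249.88])]
[([327, 0, 60, 65, 2451], [357.8, 31.65]), ([305, 120, 43, 151, 2917], [325.11, 190.8]), ([243, 147, 28, 72, 1880], [256.88, 183.27])]
[([170, 198, 29, 13, 275], [184.02, 203.77])]
[([170, 198, 29, 13, 276], [184.02, 203.77])]
[([203, 173, 13, 17, 134], [209.59, 180.25])]
[([203, 173, 13, 17, 130], [209.6, 180.41])]
top rack diff 2.5286446886446887
scene rack diff 9.918055555555556
```

The roll hangs on the bar, the ball is unmoved, and the red and white rolls are undisturbed.

```bash
python3 -c "
from bench import r
print(r.hand_in())"
```

```text
the job is handed in; nothing more can be done
None
```

The peg was pressed to its stop at about 7.6 N, the blue roll hangs on it and was felt bearing before release, the red roll showed no movement and the white no sign of any, and the job was handed in at about 38 s; no verdict came back.

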